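# Close up the forge bricks and hold the blast open

### The arm

A 6-joint arm with a two-finger parallel gripper is mounted at the origin on the work surface. World frame = base frame: x ahead of the robot, y to its left, z up, the work surface at z = 0. Lengths are in m, angles in degrees, forces in N, time in s.
With the tool pointing down it reaches from about 0.375 to 0.75 m from the base axis. Payload 9 kg.
Tool frame: the origin (TCP) lies where the fingers leave the gripper's body, on its centre line; the fingertips stand 73 mm ahead of it and the grasp point (between the pads) lies 54 mm ahead of it (robot.tip_reach is the distance from the TCP to the fingertips, in m); z points along the fingers, y is the direction in which the jaws open and shut (so a half turn about z gives the same grasp; the last joint's range is limited). The gripper opens to 85 mm and grips with 20 to 120 N. Pads are 22 mm wide; open, the fingers measure 114 mm over their backs; the gripper's body (76 mm by 85 mm) begins 54 mm behind the grasp point. The pads swing forward as they close: fully open they stand 13 mm farther back than shut.
Start: joints at [55.537, 5.964, 5.575, 89.605, 0, 77.527], TCP at [0.225, 0.556, 0.304] pointing down, gripper open.
Joint ranges: [-171.21, 171.21], [-48.23, 106.86], [-62.78, 66.21], [-105.2, 120.99], [-86.42, 89.51], [-180, 180]. Speed limits (degrees/s): [127.2, 127.2, 147.25, 180, 180, 180].

### API

Orientations are given as [roll, pitch, yaw] about the fixed x, y, z axes, in that order (R = Rz(yaw) Ry(pitch) Rx(roll)).
In Python, from plant import robot gives the robot as it stands. Calls block until the motion is done:
- robot.move_pose(position, orientation): joint-space move of the TCP to a pose.
- robot.line_to(position, vel=0.15, rotation=None, guard=None): straight line of the TCP; rotation=None keeps the orientation; vel is the mean speed in m/s. With guard (N) it stops when the force on the tool has changed by that much, and returns True; else False.
- robot.goto_joints(angles): joint-space move.
- robot.set_gripper(opening): finger opening in m; the grip force is fixed at half the most; returns when the fingers have stopped.
- robot.pause(seconds).
- robot.ik(position, orientation): joint angles nearest the present ones, or None.
- robot.observe(): the state.
- robot.grab_frame(name): name is "scene" or "top"; returns the picture (420x560x3 uint8, blue, green, red); there is no depth.
- robot.get_calibration(name): a dict with "vertical_fov" (degrees; the focal length in pixels is half the picture's height over the tangent of half this angle, whatever the lens; pixels are square), "cx", "cy" (the principal point, pixels), "rvec" (rotation vector, rad) and "tvec" (3), from world to camera coordinates, as OpenCV has them. Camera axes: x right, y down, z forward; pixel columns grow to the right and rows downward; lengths in m; the calibration is good to about 2 mm. A picture is of the moment at which its call begins. get_calibration takes no time and is no camera call.
A pose or a line that the arm cannot do raises robot.IKError and nothing moves.
- robot.job_done(): hands the job in, once; it reports no verdict.
The state is a dict: "time": time; "q": joint angles; "qvel": joint speeds; "joint_torque": joint torques, N m; "tool_pos": TCP position; "tcp_rot": TCP orientation; "ft_force": force on the tool from outside, world axes, zero at the start; "torque": the same for the moment, N m; "gripper_width": finger opening in m.
Only numpy, scipy, OpenCV 4.12 (cv2) and the standard library are available. Lean on these libraries where they do the work, as an engineer would, in place of code of your own. Each camera call takes 0.05 s, during which the arm holds its last target. There are 200 camera calls.

### The job

Get the bench forge ready to blow up the fire: first butt the loose half brick squarely against the end of the fixed half brick in the front row, so that no gap is left and their faces line up, and let go of it. Then draw the spring-closed air slide out by its upright grip until its pointer stands level with the setting tab on the scale plate, and keep holding it there: the job finishes with the slide held in the hand. Leave the other things lying about where they are.

Things in the scene. Friction and masses are not known exactly. Their poses are not given: they have to be found in the camera images.
- forge: Fixed bench forge, placed and turned (up to 0.15 rad) anew each run: steel pan lined with cream firebrick, blast pipe, air gate and fan to its right. Origin on the table, x away from the robot, y left along the front row. Pan x -180..170, y -9..363 mm, rims 55 mm high, floor at z 30 mm. Fixed bricks have tops at z 144 mm: right wall x -75..155, y 0..64; back wall x 91..155, y 66..296.
- fixed_end (a point): On the fixed half brick of the front row (64 thick in x, 115 long in y, top 114 mm above this point): middle of its bare left end face, at the pan floor, 30 mm above the table. Axes as forge: +y points out of the end face along the row, towards the loose brick; the brick's faces lie 32 mm either side in x.
- half_brick: Loose half brick, cream firebrick, about 0.42 kg, on edge on the pan floor left of the fixed one. Origin: centre of its underside; x = 64 mm thickness, y = 115 mm length, z = 114 mm height. Starts 25 to 75 mm off, up to 30 mm out of line, turned up to 0.25 rad. Butted home its origin is 57.5 mm from fixed_end along y, axes parallel. Graspable from above across its thickness.
- air_slide (a joint): How far the air slide is drawn out, in m: 0 shut, 0.075 fully out. It moves along -x of forge (towards the robot). A spring always pulls it shut: 5.5 N when shut plus 110 N per m drawn; it flies back when let go.
- pull_grip (a point): Black upright handle on the front end of the air slide, round, 18 mm across (22 mm at its knob near the top), 103 mm high. The point: centre of its lower end, 50 mm above the table, so its top is at 153 mm. It stands free above 90 mm over the table; lower, a steel neck joins it to the gate on its +x side. 60 mm are free between it and the gate when shut. Axes as forge; moves with the slide.
- pointer (a point): Tip of the pointer, a thin steel arm that reaches from the slide's neck to the right (-y) over the scale plate, 60 mm above the table; 30 mm farther in (+x of forge) than the axis of the grip. It moves with the slide.
- gate_front (a point): Top front edge of the air gate, an upright aluminium block in the pipe (24 mm thick, reaching 130 mm back in x), 152 mm above the table; the slide comes out of its front. Axes as forge. To its right in front lies the scale plate: a level aluminium strip 36 mm wide, 160 mm long, with 10 mm graduations, top 50 mm above the table.
- set_tab: Setting tab, the mark for the pointer: dark steel clip 10 mm wide with a small brass thumbscrew on the outer (right) edge of the scale plate. Origin: middle of its inner end, on the plate, 50 mm above the table; axes as forge. Pointer and tab are level when they agree in x of forge. Set anew each run at 25 to 60 mm of travel; it is fixed and does not stop the slide.
- work_bar: Bystander: square steel bar 170 x 14 x 14 mm lying in the pan, on its left side. Origin: centre of its underside.
- spare_split: Bystander: small cream firebrick 114 x 57 x 32 mm lying flat on the table. Origin: centre of its underside.
- flux_tin: Bystander: round tin 68 mm across and 60 mm high, right of the scale plate. Origin: centre of its underside.
- hammer: Bystander: hammer 300 mm long on the table.
- wire_brush: Bystander: wire brush 220 mm long on the table.
- chisel: Bystander: cold chisel 165 mm long on the table.
- tongs: Bystander: blacksmith's tongs 400 mm long on the table, left of the pan.
Mind the look-alikes: they are no part of the job. What is shaped like the half_brick but brown is not meant.

How it is judged:
By the outcome, as a careful person would: the job done as asked, in the order asked, and still so for the second after the job is handed in, while the arm keeps its last pose, push and grip.
It also fails if it takes over 48 s, if anything falls off the work surface, if the arm or the gripper's body presses on something with over 40 N, if the wrist force passes 120 N, or if a joint passes its speed limit or range.

## Working session

There is one attempt and no reset: what is moved stays moved. The work goes in short steps, each a Python script; the robot and the scene stay as the last script left them, time stands still between calls to the robot, and variables do not carry over. Pictures are saved under pics/ and viewed, about 8 in all and at most 12, crops included, and the job is handed in when it is done.

```bash
mkdir -p pics; ls; python3 - <<'E'
from plant import robot
import cv2
for n in("scene","top"):
    cv2.imwrite(f"pics/{n}0.png",cv2.resize(robot.grab_frame(n),(800,600),interpolation=cv2.INTER_CUBIC)); print(robot.get_calibration(n))
print(robot.observe())
E
```

```text
pics
{'vertical_fov': 53.76163064530496, 'cx': 280.95164540684686, 'cy': 208.2318444980304, 'rvec': array([ 1.9985642 ,  1.68629192, -0.55804531]), 'tvec': array([-0.07697051, -0.26330846,  1.45839541])}
{'vertical_fov': 46.15909876602636, 'cx': 275.66005969112473, 'cy': 203.69121122247861, 'rvec': array([ 2.20532804, -2.18974703,  0.07703913]), 'tvec': array([-0.0040739 ,  0.42812397,  1.55256253])}
{'time': 0.1, 'q': array([5.55349888e+01, 5.99698636e+00, 5.53070522e+00, 8.96037091e+01,
       1.09003402e-03, 7.75282388e+01]), 'qvel': array([-4.04278565e-02, -6.47030513e-02,  1.10563534e-01, -9.28362171e-05,
        1.90917511e-02,  3.71181007e-02]), 'joint_torque': array([ 5.85515401e-03, -5.58209145e+01,  5.04721320e+01,  1.30476529e-02,
       -2.68321010e-04, -4.78986306e-05]), 'tool_pos': array([0.2245483 , 0.55616994, 0.30317396]), 'tcp_rot': array([-1.79931897e+02, -1.61792838e-02,  1.58006740e+02]), 'ft_force': array([ 0.28514012, -0.11458867,  0.07510247]), 'torque': array([ 0.01556358, -0.0509324 ,  0.01448712]), 'gripper_width': 0.08518520223617602}
```

View pics/top0.png

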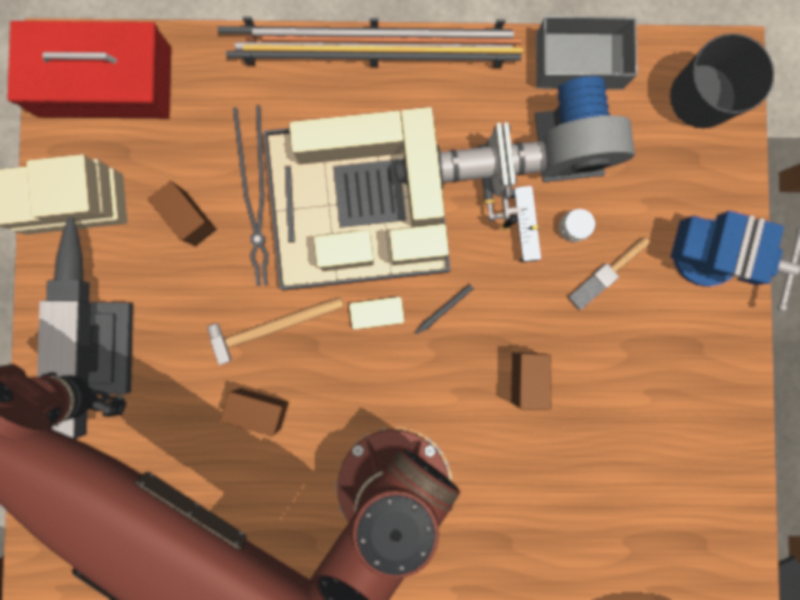

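View pics/scene0.png

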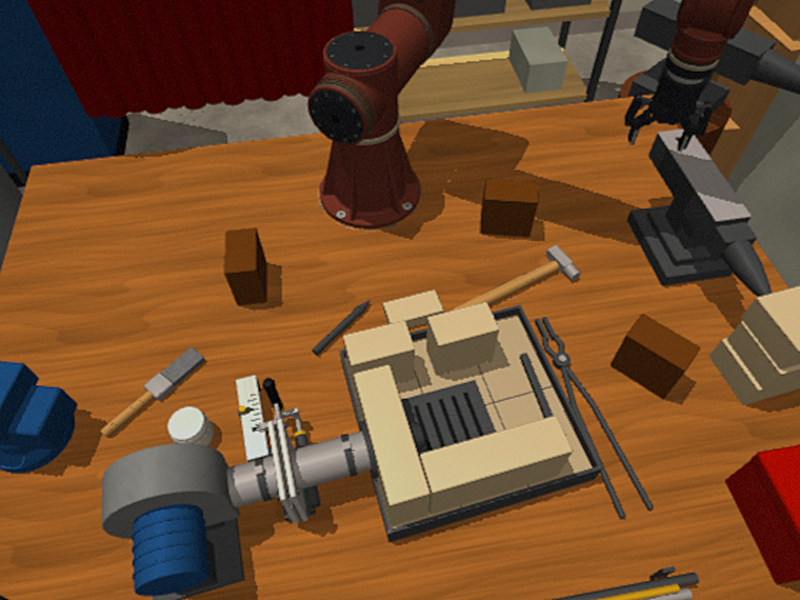

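The top view shows the loose brick at view px (344,249), the fixed half brick at (418,243), the gate at (503,160), and the scale plate at (528,223) with the grip near (493,208). I'll crop closer for corners.

```bash
cat > h.py <<'E'
import numpy as np, cv2
from plant import robot
def cal(n):
    c=robot.get_calibration(n); f=210/np.tan(np.radians(c["vertical_fov"]/2))
    return np.array([[f,0,c["cx"]],[0,f,c["cy"]],[0,0,1]]),np.array(c["rvec"],float),np.array(c["tvec"],float)
def proj(n,P):
    K,r,t=cal(n); return cv2.projectPoints(np.array(P,float).reshape(-1,3),r,t,K,None)[0][:,0]
def back(n,uv,z):
    K,r,t=cal(n); R=cv2.Rodrigues(r)[0]; C=-R.T@t
    uv=np.array(uv,float).reshape(-1,2)
    d=(R.T@np.linalg.inv(K)@np.c_[uv,np.ones(len(uv))].T).T
    return C+d*((z-C[2])/d[:,2])[:,None]
def crop(n,x0,y0,w,h,s,name,img=None):
    img=robot.grab_frame(n) if img is None else img
    cv2.imwrite(f"pics/{name}.png",cv2.resize(img[y0:y0+h,x0:x0+w],None,fx=s,fy=s,interpolation=cv2.INTER_CUBIC))
E
python3 - <<'E'
from h import *
a=robot.grab_frame("top");b=robot.grab_frame("scene")
cv2.imwrite("pics/t.png",a);cv2.imwrite("pics/s.png",b)
crop("top",180,70,135,135,5.9,"t1",a)
A=cv2.resize(a[80:190,325:385],None,fx=5.4,fy=5.4,interpolation=cv2.INTER_CUBIC)
B=cv2.resize(b[250:360,155:235],None,fx=5.4,fy=5.4,interpolation=cv2.INTER_CUBIC)
cv2.imwrite("pics/g1.png",np.hstack([A,B]))
E
python3 -c "
import cv2
i=cv2.imread('pics/t1.png');print(i.shape);cv2.imwrite('pics/t1.png',cv2.resize(i[:, :],(600,600)))"
```

```text
(796, 796, 3)
```

View pics/t1.png

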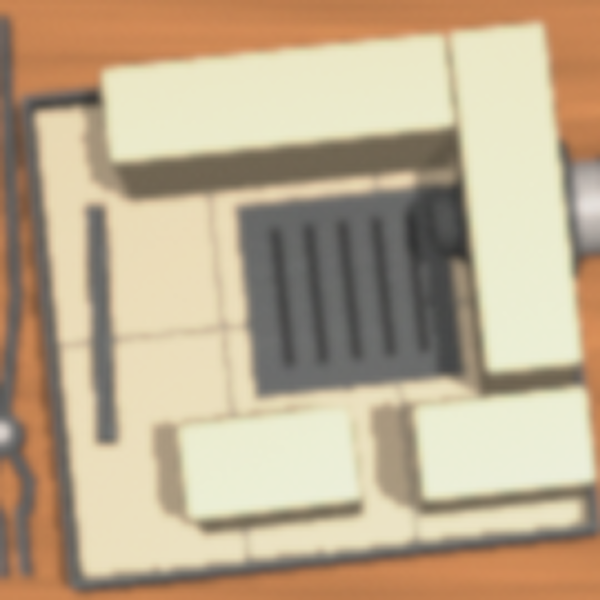

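View pics/g1.png

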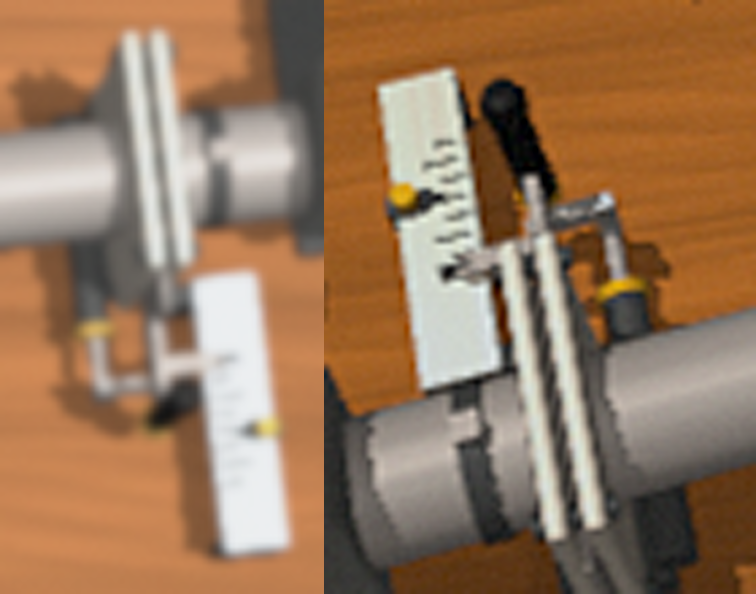

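```bash
cat >> h.py <<'E'
def fitpose(n,uv,xy,z):
    w=back(n,uv,z)[:,:2]; xy=np.array(xy,float)
    a,b=xy-xy.mean(0),w-w.mean(0)
    th=np.arctan2((a[:,0]*b[:,1]-a[:,1]*b[:,0]).sum(),(a*b).sum())
    R=np.array([[np.cos(th),-np.sin(th)],[np.sin(th),np.cos(th)]])
    t=w.mean(0)-R@xy.mean(0)
    return th,t,R,(w-xy@R.T-t)
E
python3 - <<'E'
from h import *
np.set_printoptions(precision=4,suppress=True)
T=lambda u:np.array([180,70])+(np.array(u)+.5)/4.4444-.5
fx=[[.155,.064],[.155,0],[-.075,0],[-.075,.064],[.155,.296],[.155,.066],[.091,.296]]
uv=T([[450,34],[544,24],[580,365],[490,373],[102,70],[446,37],[111,163]])
th,t,R,e=fitpose("top",uv,fx,.144); print("forge",th,t,"\n",e)
br=np.array([[.032,.0575],[.032,-.0575],[-.032,-.0575],[-.032,.0575]])
for nm,c in(("fixed",[[414,408],[584,388],[594,483],[425,502]]),("loose",[[180,426],[350,410],[361,502],[200,522]])):
    h,p,_,e=fitpose("top",T(c),br,.144); print(nm,h,p,"forge xy",R.T@(p-t),"dth",h-th,"\n",e)
def W(n,u,z):
    x0=325 if n=="top" else 155-324/5.4; y0=80 if n=="top" else 250
    return back(n,[x0+(u[0]+.5)/5.4-.5,y0+(u[1]+.5)/5.4-.5],z)[0]
for nm,a,b,z in(("tab",(240,430),(443,199),.05),("tip",(237,358),(443,272),.06),("knob",(182,392),(503,97),.145)):
    for n,u in(("top",a),("scene",b)):
        w=W(n,u,z); print(nm,n,w,"forge",R.T@(w[:2]-t))
E
```

```text
forge 0.1139292983791842 [ 0.648  -0.0931] 
 [[-0.0001 -0.0004]
 [ 0.      0.0007]
 [ 0.0002  0.0022]
 [ 0.0016 -0.002 ]
 [-0.0005 -0.0005]
 [-0.002   0.0002]
 [ 0.0008 -0.0001]]
fixed 0.12133208292806553 [ 0.5201 -0.0497] forge xy [-0.1221  0.0576] dth 0.007402784548881339 
 [[-0.0007 -0.0014]
 [-0.0004  0.0009]
 [ 0.0003  0.0019]
 [ 0.0008 -0.0013]]
loose 0.13075661054121002 [0.5058 0.1022] forge xy [-0.1191  0.2102] dth 0.01682731216202582 
 [[ 0.001  -0.    ]
 [-0.0025  0.0025]
 [ 0.0003  0.0031]
 [ 0.0013 -0.0056]]
tab top [ 0.5672 -0.2913  0.05  ] forge [-0.1027 -0.1877]
tab scene [ 0.5678 -0.2878  0.05  ] forge [-0.1018 -0.1843]
tip top [ 0.6074 -0.2877  0.06  ] forge [-0.0624 -0.1887]
tip scene [ 0.6099 -0.2865  0.06  ] forge [-0.0598 -0.1878]
knob top [ 0.5734 -0.2406  0.145 ] forge [-0.0909 -0.1381]
knob scene [ 0.5715 -0.2414  0.145 ] forge [-0.0928 -0.1386]
```

Both cameras agree to 1–3 mm, and the fixed brick comes out at y 0..115 as it should. Next I grasp the loose brick; the jaws will align it.

```bash
cat >> h.py <<'E'
np.set_printoptions(precision=4,suppress=True)
TH=0.116; T0=np.array([.648,-.0931]); RF=np.array([[np.cos(TH),-np.sin(TH)],[np.sin(TH),np.cos(TH)]])
def F(x,y,z): return np.r_[RF@[x,y]+T0,z]     # forge -> world
def inF(): o=robot.observe(); return RF.T@(o["tool_pos"][:2]-T0), RF.T@o["ft_force"][:2], o
def show(s):
    p,f,o=inF(); print(s,"t%.2f"%o["time"],"xy",p,"z%.4f"%o["tool_pos"][2],"f",f,"fz%.1f"%o["ft_force"][2],"w%.4f"%o["gripper_width"])
YAW=np.degrees(TH)+90
E
python3 - <<'E'
from h import *
p=F(-.1195,.2105,.24); D=[180,0,YAW]
print(robot.ik(p,D)); 
robot.move_pose(p,D); show("above")
robot.line_to(F(-.1195,.2105,.169),vel=.2); show("down")
robot.set_gripper(.05); show("grip")
robot.line_to(F(-.1195,.2105,.174),vel=.1); show("lift")
robot.line_to(F(-.1222,.185,.174),vel=.1)
robot.line_to(F(-.1222,.185,.1695),vel=.05); show("set")
print(robot.line_to(F(-.1222,.160,.1695),vel=.05,guard=10)); show("butt")
crop("top",240,130,90,68,8.8,"b1")
E
```

```text
[ -3.1332  -9.1165 -15.8896  83.2269   0.      80.2205]
above t2.14 xy [-0.1195  0.2112] z0.2402 f [ 0.6589 -0.1492] fz0.9 w0.0849
down t2.65 xy [-0.1195  0.2109] z0.1695 f [0.563  0.7492] fz-0.5 w0.0851
grip t2.98 xy [-0.1181  0.2104] z0.1713 f [1.3153 0.4762] fz7.5 w0.0633
lift t3.23 xy [-0.1196  0.2105] z0.1741 f [1.3055 0.1842] fz-5.6 w0.0634
set t3.88 xy [-0.1211  0.1851] z0.1707 f [ 3.3558 -2.1304] fz3.2 w0.0633
True
butt t4.11 xy [-0.1212  0.1832] z0.1707 f [ 0.3659 -1.5493] fz3.1 w0.0632
```

View pics/b1.png

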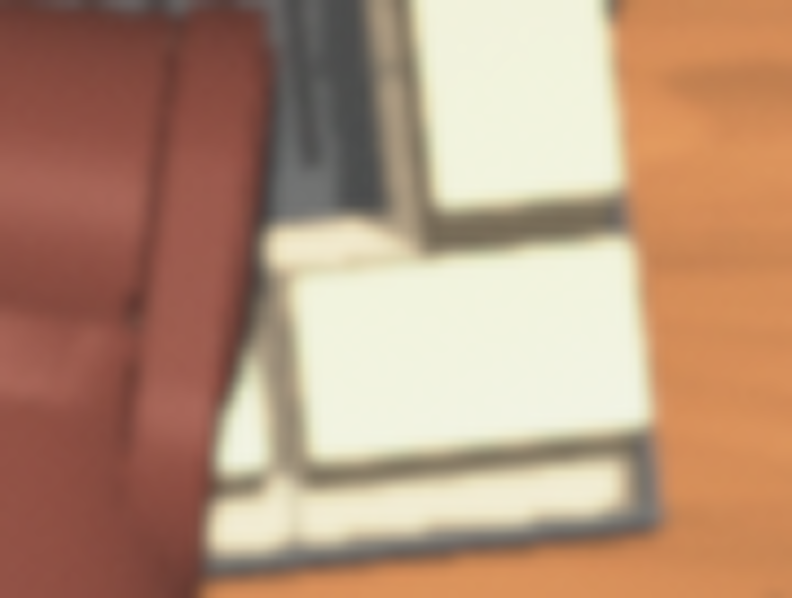

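The picture shows the gap still open: about 3.4 px, or 10 mm, at (285,370). The guard tripped early on floor friction, so I'll keep pushing.

```bash
python3 - <<'E'
from h import *
for k in range(3):
    r=robot.line_to(F(-.1222,.165,.1705),vel=.03,guard=22); show(f"push {r}")
    if inF()[0][1]<.174: break
robot.set_gripper(.085); show("open")
robot.line_to(F(-.1222,inF()[0][1],.215),vel=.2)
robot.line_to(F(-.1222,.117,.215),vel=.2)
robot.line_to(F(-.1222,.117,.169),vel=.2); show("seam")
for w in(.070,.067,.065,.064):
    robot.set_gripper(w); show(f"w{w}")
E
```

```text
push True t4.67 xy [-0.1219  0.1704] z0.1708 f [0.1788 4.1574] fz4.1 w0.0632
open t5.03 xy [-0.122  0.17 ] z0.1704 f [ 0.0642 -0.0139] fz0.4 w0.0849
seam t6.20 xy [-0.1229  0.1179] z0.1685 f [-0.2815 -0.6234] fz0.2 w0.0850
w0.07 t6.50 xy [-0.1217  0.1169] z0.1701 f [-0.5211  0.3814] fz0.6 w0.0699
w0.067 t6.72 xy [-0.1218  0.1169] z0.1695 f [ 0.9522 -0.2671] fz1.5 w0.0673
w0.065 t6.93 xy [-0.121   0.1168] z0.1699 f [5.7078 1.0205] fz2.1 w0.0650
w0.064 t7.15 xy [-0.1206  0.1168] z0.1701 f [8.5045 0.9766] fz1.2 w0.0640
```

```bash
python3 - <<'E'
from h import *
robot.line_to(F(-.1207,.117,.169),vel=.05); show("recentre")
robot.set_gripper(.05); show("squeeze")
robot.pause(.2); show("squeeze")
robot.set_gripper(.085); show("open")
robot.line_to(F(-.1207,.117,.24),vel=.2)
# press once more on the free left end with closed fingers
robot.line_to(F(-.1215,.275,.24),vel=.3)
robot.set_gripper(0.0)
robot.line_to(F(-.1215,.275,.195),vel=.2); show("beside")
r=robot.line_to(F(-.1215,.215,.195),vel=.05,guard=12); show(f"press {r}")
E
```

```text
recentre t7.40 xy [-0.1204  0.1168] z0.1695 f [1.4553 0.1114] fz4.2 w0.0642
squeeze t7.62 xy [-0.1203  0.1169] z0.1697 f [0.2889 0.1225] fz8.3 w0.0635
squeeze t7.82 xy [-0.1203  0.1169] z0.1697 f [ 1.1355 -0.4422] fz7.0 w0.0632
open t8.17 xy [-0.121   0.1171] z0.1686 f [0.2024 0.0527] fz-0.7 w0.0848
beside t10.49 xy [-0.1221  0.2751] z0.1947 f [ 0.3872 -0.7297] fz1.7 w-0.0005
press True t11.22 xy [-0.1211  0.2428] z0.1952 f [1.5385 5.0733] fz3.1 w0.0000
```

```bash
python3 - <<'E'
from h import *
r=robot.line_to(F(-.1208,.225,.195),vel=.02,guard=18); show(f"press {r}")
robot.line_to(F(-.1215,.275,.195),vel=.15)
robot.line_to(F(-.1215,.275,.24),vel=.2)
robot.set_gripper(.05)
# go to above the space in front of grip
robot.move_pose(F(-.17,-.05,.30),[180,0,YAW]); show("away")
a=robot.grab_frame("top"); b=robot.grab_frame("scene")
A=cv2.resize(a[140:205,210:325],None,fx=6.9,fy=6.9,interpolation=cv2.INTER_CUBIC)[:, :790]
uv=proj("scene",[F(-.12,.115,.1)])[0].astype(int);print(uv)
x,y=uv; B=cv2.resize(b[y-45:y+40,x-80:x+80],None,fx=4.9,fy=4.9,interpolation=cv2.INTER_CUBIC)
w=min(A.shape[1],B.shape[1]); o=np.vstack([A[:,:w],B[:,:w]])
cv2.imwrite("pics/b2.png",cv2.resize(o,None,fx=.69,fy=.69) if o.shape[0]>600 else o)
cv2.imwrite("pics/b2top.png",a)
E
```

```text
press True t11.59 xy [-0.1209  0.2425] z0.1950 f [1.0351 2.449 ] fz1.8 w-0.0001
away t14.13 xy [-0.1697 -0.0492] z0.2998 f [-0.1149  0.6882] fz0.1 w0.0502
[286 242]
```

View pics/b2.png

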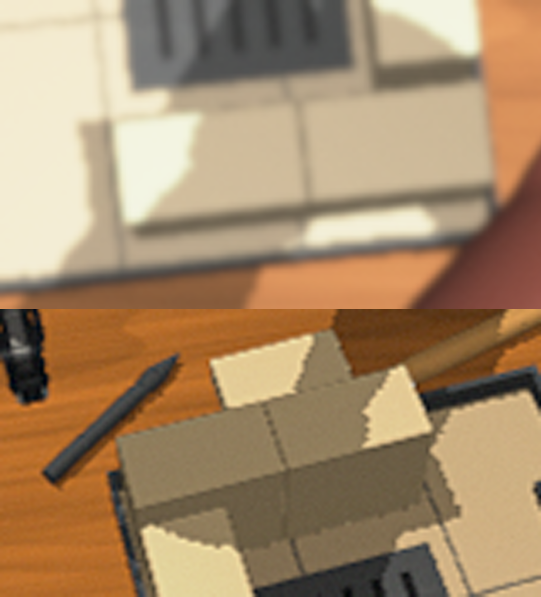

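The bricks are butted with faces and tops in line: the seam is a hairline at (305,150) and (275,440). Next, the slide.

```bash
python3 - <<'E'
from h import *
D=[180,0,YAW]
robot.move_pose(F(-.092,-.138,.26),D); show("above")
print(robot.line_to(F(-.092,-.138,.176),vel=.12,guard=15)); show("down")
for w in(.03,.024,.021): robot.set_gripper(w); show(f"w{w}")
robot.set_gripper(.0); show("grip")
p=inF()[0]
print(robot.line_to(F(p[0]-.041,p[1],.176),vel=.06)); robot.pause(.3); show("pulled")
a=robot.grab_frame("top");b=robot.grab_frame("scene")
A=cv2.resize(a[100:185,330:385],None,fx=7,fy=7,interpolation=cv2.INTER_CUBIC)
B=cv2.resize(b[255:340,160:215],None,fx=7,fy=7,interpolation=cv2.INTER_CUBIC)
cv2.imwrite("pics/g2.png",np.hstack([A,B]));cv2.imwrite("pics/g2t.png",a);cv2.imwrite("pics/g2s.png",b)
E
```

```text
above t14.80 xy [-0.0919 -0.1372] z0.2592 f [ 0.1518 -0.087 ] fz0.3 w0.0499
False
down t15.65 xy [-0.0917 -0.1382] z0.1771 f [-0.5156 -0.8318] fz1.0 w0.0499
w0.03 t15.98 xy [-0.0918 -0.1382] z0.1765 f [-0.2581  1.3654] fz0.1 w0.0298
w0.024 t16.22 xy [-0.092 -0.138] z0.1760 f [1.9818 0.6246] fz-0.2 w0.0241
w0.021 t16.43 xy [-0.0923 -0.138 ] z0.1759 f [-3.589 -0.542] fz1.6 w0.0208
grip t16.65 xy [-0.0924 -0.138 ] z0.1762 f [-4.5629  1.1483] fz3.8 w0.0181
False
pulled t17.79 xy [-0.1319 -0.138 ] z0.1763 f [8.3598 0.4595] fz-2.8 w0.0179
```

View pics/g2.png

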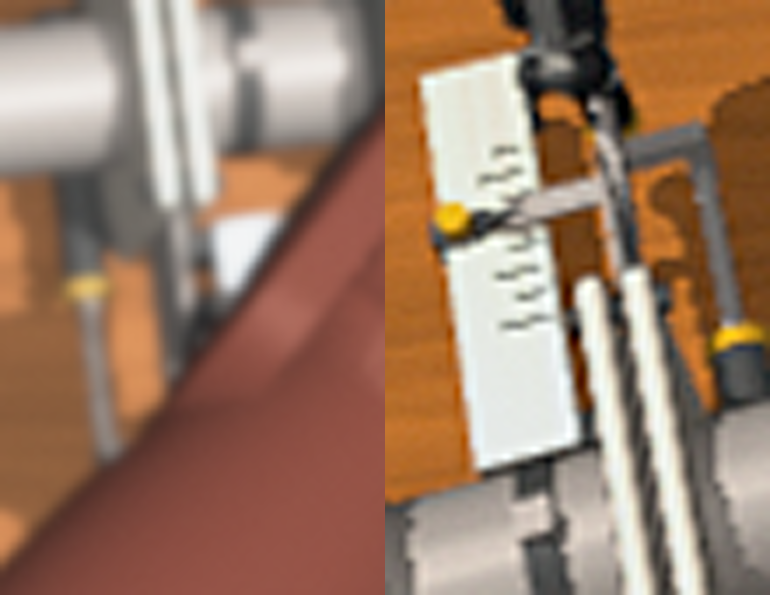

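The top view is blocked by the arm. In the scene view the pointer tip meets the tab near (490,220). I'll zoom in on before and after, with projected reference marks.

```bash
python3 - <<'E'
from h import *
out=[]
for f in("s","g2s"):
    im=cv2.imread(f"pics/{f}.png"); x0,y0,w,h,s=164,275,24,31,16
    o=cv2.resize(im[y0:y0+h,x0:x0+w],None,fx=s,fy=s,interpolation=cv2.INTER_CUBIC)
    for x in np.arange(-.12,-.049,.01):       # red: z .05 lines at plate's left half; blue: z .06
        for z,c,ya,yb in((.05,(0,0,255),-.205,-.200),(.06,(255,0,0),-.180,-.175)):
            q=(proj("scene",[F(x,ya,z),F(x,yb,z)])-[x0,y0]+.5)*s
            cv2.line(o,*[tuple(int(k) for k in v) for v in q],c,1)
            if z==.05: cv2.putText(o,"%d"%(-x*1000),tuple(int(k) for k in q[0]),0,.45,(0,0,200),1)
    out.append(o)
o=np.hstack(out);print(o.shape);cv2.imwrite("pics/z.png",o)
E
```

```text
(496, 768, 3)
```

View pics/z.png

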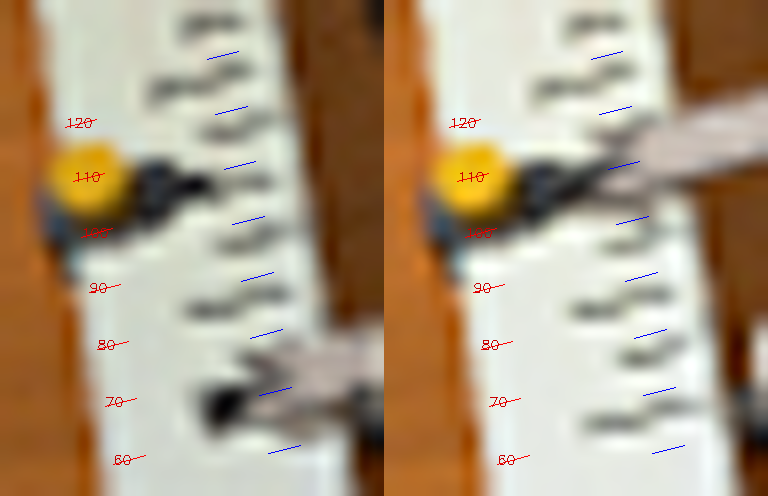

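```bash
python3 - <<'E'
from h import *
xs=np.arange(-.125,-.045,.0004); ys=np.arange(-.215,-.155,.0004)
def rect(n,f,z):
    P=np.array([[F(x,y,z) for y in ys[::-1]] for x in xs[::-1]]).reshape(-1,3)
    m=proj(n,P).reshape(len(xs),len(ys),2).astype(np.float32)
    return cv2.remap(cv2.imread(f"pics/{f}.png"),m[...,0],m[...,1],cv2.INTER_CUBIC)
tiles=[]
for n,f,z in(("scene","s",.05),("scene","g2s",.05),("top","t",.05),("scene","s",.06),("scene","g2s",.06),("top","t",.06)):
    o=cv2.resize(rect(n,f,z),None,fx=1.7,fy=1.45,interpolation=cv2.INTER_CUBIC)
    for x in np.arange(-.12,-.049,.01):
        r=int((xs[-1]-x)/.0004*1.45); cv2.line(o,(0,r),(8,r),(0,0,255),1); cv2.putText(o,"%d"%(-x*1000+.5),(10,r+4),0,.35,(0,0,255),1)
    for y in np.arange(-.21,-.156,.01):
        c=int((ys[-1]-y)/.0004*1.7); cv2.line(o,(c,0),(c,8),(255,0,0),1)
    tiles.append(o)
o=np.vstack([np.hstack(tiles[:3]),np.hstack(tiles[3:])]);print(o.shape);cv2.imwrite("pics/r.png",o)
# gray profiles along x: tab strip and pointer strip
def prof(n,f,z,ya,yb):
    g=cv2.cvtColor(rect(n,f,z),cv2.COLOR_BGR2GRAY).astype(float); k=(ys[::-1]>=ya)&(ys[::-1]<=yb)
    p=g[:,k].mean(1)[::-1]; return p[::5].astype(int)
print((xs[::5]*1000).astype(int))
for a in(("scene","s",.05,-.198,-.192),("scene","s",.05,-.202,-.196),("top","t",.05,-.198,-.192),("scene","s",.06,-.182,-.176),("scene","g2s",.06,-.180,-.172),("scene","g2s",.06,-.186,-.182),("scene","s",.06,-.186,-.182),("top","t",.06,-.182,-.176)): print(a,prof(*a))
E
```

```text
(580, 765, 3)
[-125 -123 -121 -119 -117 -115 -113 -111 -109 -107 -105 -103 -101  -99
  -97  -95  -93  -91  -89  -87  -85  -83  -81  -79  -77  -75  -73  -71
  -69  -67  -65  -63  -61  -59  -57  -55  -53  -51  -49  -47]
('scene', 's', 0.05, -0.198, -0.192) [211 210 209 209 214 213 209 164  94  59  49  43  38  81 161 219 220 211
 210 211 211 210 209 211 210 210 211 211 208 208 212 214 212 212 210 209
 210 210 210 211]
('scene', 's', 0.05, -0.202, -0.196) [212 210 211 212 207 188 173 165 152 127  93  59  45  74 142 206 224 214
 211 211 211 210 210 211 211 210 211 213 211 212 213 211 211 211 210 211
 211 211 211 212]
('top', 't', 0.05, -0.198, -0.192) [235 234 234 235 236 235 230 217 191 160 138 137 154 186 214 228 235 236
 237 236 235 235 235 235 236 237 238 237 237 236 234 232 231 233 234 236
 237 237 237 237]
('scene', 's', 0.06, -0.182, -0.176) [144 208 215 184 142 149 203 218 193 144 149 212 214 171 132 165 217 218
 188 140 149 215 220 180 138 168 220 219 199 139 117 113  93 125 141 127
 178 208 214 213]
('scene', 'g2s', 0.06, -0.18, -0.172) [175 231 242 213 172 191 237 243 223 166 135 154 152 154 166 129 125 164
 188 172 181 234 245 220 171 193 246 242 215 167 186 240 244 214 164 197
 243 238 233 233]
('scene', 'g2s', 0.06, -0.186, -0.182) [207 227 239 222 163 170 239 241 230 223 239 188  92  52  56 105 173 228
 242 215 224 241 237 224 159 161 239 240 224 210 228 243 237 217 146 178
 249 236 231 231]
('scene', 's', 0.06, -0.186, -0.182) [184 205 217 195 140 150 218 220 205 194 212 217 156  48  60 148 221 227
 204 187 202 222 215 195 135 141 218 218 205 195 207 120  25  36  78 156
 224 220 210 209]
('top', 't', 0.06, -0.182, -0.176) [224 222 224 229 229 226 223 224 225 222 218 217 223 229 228 225 224 228
 229 227 223 225 229 231 228 223 221 220 219 210 200 194 203 218 229 235
 237 237 237 237]
```

View pics/r.png

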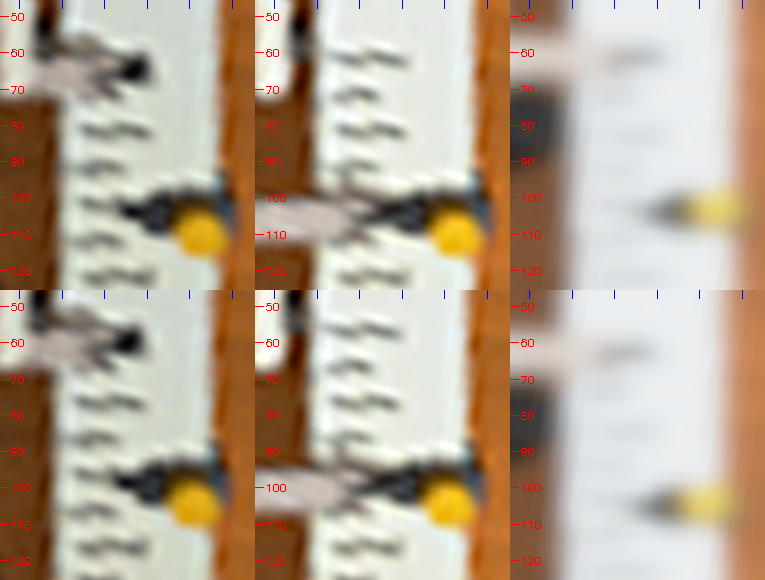

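Tab and pointer profiles put the needed travel at about 41.5 mm: 41.2 from top, 41.7 from scene, and the tab sits just past the 40 mm mark. The encoder says 39.5 mm, so I'll draw 2 mm more and compare the pointer arm by image registration.

```bash
python3 - <<'E'
from h import *
show("now"); c=-.0924-.041-.0020
robot.line_to(F(c,-.138,.176),vel=.03); robot.pause(.4); show("moved")
p=inF()[0][0]; e=(-.0924-.0415)-p; print("err",e)
if abs(e)>.0003: robot.line_to(F(c+e,-.138,.176),vel=.03); robot.pause(.4); show("fine")
cv2.imwrite("pics/g3s.png",robot.grab_frame("scene"))
xs=np.arange(-.125,-.045,.0004); ys=np.arange(-.172,-.158,.0004)
def rect(f,z=.06):
    P=np.array([F(x,y,z) for x in xs for y in ys]); m=proj("scene",P).reshape(len(xs),len(ys),2).astype(np.float32)
    return cv2.cvtColor(cv2.remap(cv2.imread(f"pics/{f}.png"),m[...,0],m[...,1],cv2.INTER_CUBIC),cv2.COLOR_BGR2LAB)
for f in("s","g2s","g3s"):
    # pointer arm is grey (low chroma) over brown wood / beside plate
    L=rect(f).astype(float); sat=(L[...,2]-128)[:, :].mean(1)
    print(f,[(int(x*1000),int(s)) for x,s in zip(xs[::4],sat[::4])])
b=cv2.imread("pics/g3s.png")[262:300,160:200]
cv2.imwrite("pics/z3.png",cv2.resize(b,None,fx=15,fy=15,interpolation=cv2.INTER_CUBIC))
E
```

```text
now t17.89 xy [-0.1319 -0.138 ] z0.1763 f [ 9.7299 -0.1549] fz-1.7 w0.0182
moved t18.54 xy [-0.1339 -0.138 ] z0.1763 f [9.9066 0.4234] fz-1.9 w0.0179
err -2.654037625279826e-05
s [(-125, 22), (-123, 21), (-121, 20), (-120, 21), (-118, 22), (-117, 22), (-115, 21), (-113, 21), (-112, 22), (-110, 22), (-109, 22), (-107, 23), (-105, 22), (-104, 21), (-102, 21), (-101, 21), (-99, 22), (-97, 22), (-96, 21), (-94, 22), (-93, 22), (-91, 21), (-89, 20), (-88, 19), (-86, 19), (-85, 20), (-83, 20), (-81, 20), (-80, 20), (-78, 21), (-77, 20), (-75, 21), (-73, 22), (-72, 22), (-70, 19), (-69, 15), (-67, 10), (-65, 7), (-64, 6), (-62, 5), (-61, 6), (-59, 5), (-57, 5), (-56, 5), (-54, 6), (-53, 6), (-51, 4), (-49, 4), (-48, 4), (-46, 6)]
g2s [(-125, 25), (-123, 24), (-121, 23), (-120, 23), (-118, 24), (-117, 24), (-115, 24), (-113, 24), (-112, 25), (-110, 26), (-109, 24), (-107, 15), (-105, 8), (-104, 5), (-102, 5), (-101, 5), (-99, 5), (-97, 5), (-96, 4), (-94, 9), (-93, 21), (-91, 26), (-89, 25), (-88, 22), (-86, 21), (-85, 21), (-83, 21), (-81, 22), (-80, 22), (-78, 22), (-77, 22), (-75, 23), (-73, 23), (-72, 23), (-70, 22), (-69, 20), (-67, 17), (-65, 14), (-64, 12), (-62, 11), (-61, 11), (-59, 11), (-57, 9), (-56, 5), (-54, 5), (-53, 5), (-51, 4), (-49, 4), (-48, 4), (-46, 6)]
g3s [(-125, 25), (-123, 24), (-121, 23), (-120, 23), (-118, 23), (-117, 24), (-115, 24), (-113, 25), (-112, 25), (-110, 21), (-109, 15), (-107, 10), (-105, 6), (-104, 5), (-102, 5), (-101, 5), (-99, 4), (-97, 4), (-96, 11), (-94, 23), (-93, 27), (-91, 26), (-89, 24), (-88, 22), (-86, 22), (-85, 21), (-83, 22), (-81, 22), (-80, 23), (-78, 22), (-77, 23), (-75, 23), (-73, 23), (-72, 23), (-70, 22), (-69, 20), (-67, 17), (-65, 14), (-64, 11), (-62, 12), (-61, 12), (-59, 12), (-57, 9), (-56, 6), (-54, 4), (-53, 4), (-51, 3), (-49, 4), (-48, 5), (-46, 6)]
```

View pics/z3.png

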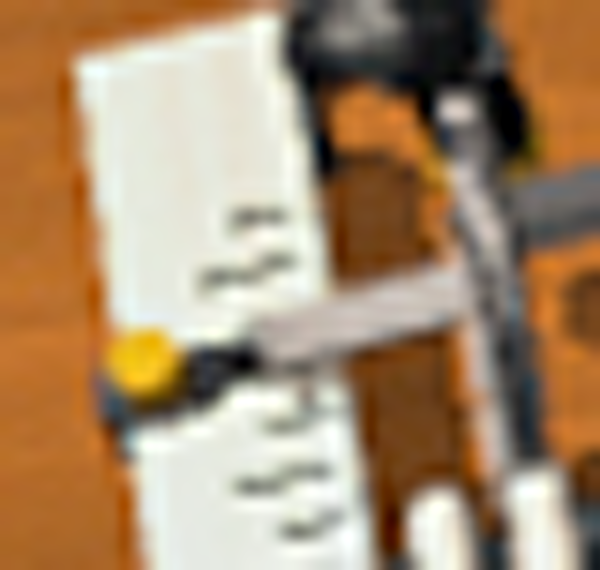

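Pointer and tab look level. Encoder travel is 41.5 mm, but the image edges suggest 40–40.5, so I'll resolve that numerically at sub-pixel from the saved pictures.

```bash
python3 - <<'E'
from h import *
xs=np.arange(-.125,-.045,.0002)
def P(n,f,z,ya,yb,ch):
    ys=np.arange(ya,yb,.0004); m=proj(n,np.array([F(x,y,z) for x in xs for y in ys])).reshape(len(xs),len(ys),2).astype(np.float32)
    im=cv2.cvtColor(cv2.imread(f"pics/{f}.png"),cv2.COLOR_BGR2LAB)
    return cv2.remap(im,m[...,0],m[...,1],cv2.INTER_CUBIC)[...,ch].astype(float).mean(1)
def cross(p,lo,hi):
    k=(xs>=lo)&(xs<=hi); x=xs[k];p=p[k]; m=(p.max()+p.min())/2; s=np.where(np.diff(np.sign(p-m)))[0]; return x[s]*1000
print("scene front edge of arm")
for ya,yb in((-.164,-.161),(-.167,-.164),(-.170,-.167)):
    print([cross(P("scene",f,.06,ya,yb,2),a,b) for f,a,b in(("s",-.078,-.062),("g2s",-.116,-.100),("g3s",-.118,-.102))],"back",[cross(P("scene",f,.06,ya,yb,2),a,a+.013) for f,a in(("g2s",-.100),("g3s",-.102))])
print("top arm edges",[cross(P("top","t",.06,ya,yb,2),-.085,-.045) for ya,yb in((-.164,-.161),(-.167,-.164),(-.170,-.167))])
for n,f in(("top","t"),("scene","s"),("scene","g3s")):
    print("tab",n,f,[cross(P(n,f,.05,y,y+.002,0),-.118,-.090) for y in(-.198,-.196,-.194,-.192,-.190)])
print("grad z.05 scene g3s dark minima / s")
for f in("g3s","s"):
    p=P("scene",f,.05,-.181,-.177,0); k=[i for i in range(8,len(p)-8) if p[i]==p[i-8:i+9].min()]; print(f,xs[k]*1000)
p=P("top","t",.05,-.181,-.177,0); k=[i for i in range(12,len(p)-12) if p[i]==p[i-12:i+13].min()]; print("top",xs[k]*1000)
E
```

```text
scene front edge of arm
[array([-68.4]), array([-107.8]), array([-109.4])] back [array([-93.8]), array([-96.])]
[array([-68.2]), array([-107.8]), array([-109.2])] back [array([-94.2]), array([-95.6])]
[array([-71.6]), array([-107.]), array([-107.2])] back [array([-94.6, -88.4]), array([-95.4, -89.6])]
top arm edges [array([-56.6]), array([-73.4]), array([-71.6, -54.4])]
tab top t [array([-109.2,  -98.8]), array([-108.8, -108.6,  -99.2]), array([-108.4,  -99.6]), array([-108.2, -100. ]), array([-108. , -100.4])]
tab scene s [array([-108.8,  -98. ]), array([-110.,  -98.]), array([-110.4,  -98. ]), array([-110.,  -99.]), array([-108.2, -100.6])]
tab scene g3s [array([-108.8,  -98. ]), array([-109.8,  -98. ]), array([-110.2,  -98.2]), array([-110. ,  -99.2]), array([-109.4, -100.8])]
grad z.05 scene g3s dark minima / s
g3s [-122.2 -109.6 -101.6  -91.   -81.8  -71.   -61.8  -50.4  -50.2]
s [-122.2 -111.2 -102.   -91.4  -81.8  -66.8  -59.8  -50.2  -50. ]
top [-122.2 -122.  -111.4 -102.   -92.6  -92.4  -83.2  -83.   -82.8  -72.2
  -62.2  -61.6]
```

The image shift agrees with the encoder: 41.0 vs 41.5 mm. The tab sits at 42 mm by the graduations in both cameras, so I'll draw 0.8 mm more, check and hand in.

```bash
python3 - <<'E'
from h import *
robot.line_to(F(-.0924-.041-.0020-.0008,-.138,.176),vel=.02); robot.pause(.4); show("moved")
b=robot.grab_frame("scene"); cv2.imwrite("pics/f.png",cv2.resize(b[200:340,140:326],None,fx=4.2,fy=4.2,interpolation=cv2.INTER_CUBIC))
E
```

```text
moved t19.24 xy [-0.1346 -0.1381] z0.1763 f [9.6245 0.2804] fz-2.3 w0.0181
```

View pics/f.png

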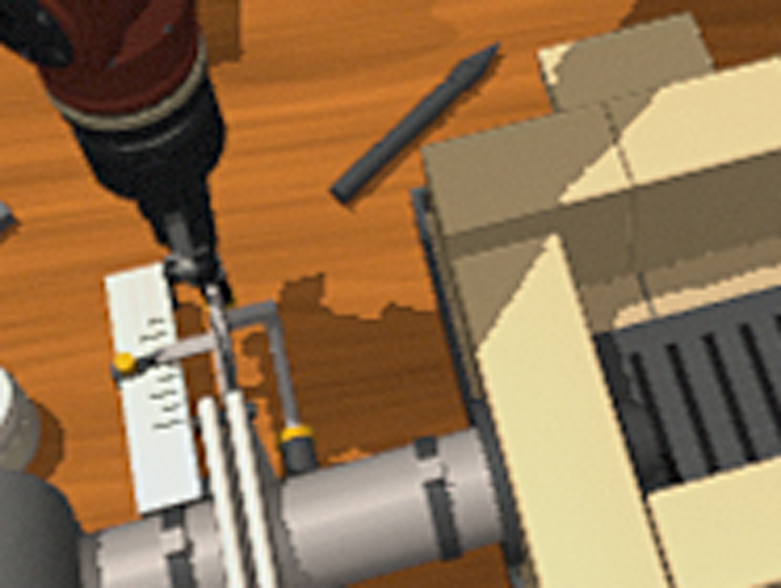

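The pointer at (155,358) meets the tab at (135,365). The bricks are still butted, with the seam at (620,150), and the grip is still held.

```bash
python3 - <<'E'
from h import *
robot.job_done(); show("done")
E
```

```text
the job is handed in; nothing more can be done
the job is handed in; nothing more can be done
```

I handed the job in at about 19 s of the 48 s allowed; no verdict is reported. The brick is butted and released, and the slide is drawn out level with the tab and still held by its grip.

**Brick:** I gripped the loose half brick and slid it against the fixed one. I then squeezed across the seam to line up the faces and pressed the free end again. The last pictures show a hairline seam and faces in line.

**Slide:** I held the upright grip across its thickness (18.1 mm jaw reading) and drew it out 42.2 mm by the arm's encoders. The tool feels about 9.6 N, close to what the spring should give. In the last picture the pointer meets the tab.

**Checks that disagreed:**
- **Early stop:** the first push stopped about 10 mm short because the force guard tripped. I saw the gap in the picture and pushed on.
- **Tab setting:** my estimates of the tab's position ranged from about 41 to 42.5 mm of travel.
- **Drawn travel:** the picture gave about 0.5 mm less travel than the encoders (41.0 against 41.5 mm, before the last 0.8 mm pull).
- **Likely error:** the pointer should be level to within about 1 mm. The top camera could not confirm it because the arm blocked the view.

I did not check the other things on the table one by one. The arm met no unexpected force, and those in the last picture look undisturbed.

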